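Close up the toolmaker's chest

ROBOT

A 6-joint arm with a two-finger parallel gripper is mounted at the origin on the work surface. World frame = base frame: x ahead of the robot, y to its left, z up, the work surface at z = 0. Lengths are in mm, angles in rad, forces in N, time in s.
With the tool pointing down it reaches from about 275 to 850 mm from the base axis. Payload 5.2 kg.
Tool frame: the origin (TCP) lies at the very end of the fingers, on their centre line; the grasp point (between the pads) lies behind it (grasp_offset is the z of the grasp point in the tool frame, in mm); z points along the fingers, y is the line along which they close (so a half turn about z gives the same grasp; the last joint's range is limited). The gripper opens to 85 mm and grips with 20 to 120 N. Pads are 22 mm wide; open, the fingers measure 114 mm over their backs; the gripper's body (76 mm by 85 mm) begins 54 mm behind the grasp point. The pads swing forward as they close: fully open they stand 13 mm farther back than shut.
Start: joints at [-1.452, 0.259, 1.535, -0, 1.348, -0.203], TCP at [173.972, -521.765, 231.31] pointing down, gripper open.
Joint ranges: [-3.14, 3.14], [-0.91, 2.08], [0.19, 2.58], [-1.22, 4.36], [0.22, 2.71], [-3.12, 3.12]. Speed limits (rad/s): [2.57, 2.57, 3.14, 3.14, 3.14, 3.14].

INTERFACE

Orientations are given as a unit quaternion [x, y, z, w].
In Python, from cell import * gives the robot as it stands.
- The arm moves only by the shell command python3 -m pendant 'ROWS' [OPENING] [FORCE]. ROWS is JSON, a list of rows, each a list of 2 entries, a list of its own where there are three numbers: the shift along the world's x, y, z in m, then the turn about the world's z in rad. In form: [[[tx, ty, tz], roll], ...]. A call has 1 to 12 rows; each row is the pose to reach, as a shift and turn from the pose commanded when the call began; what a row does not reach only later rows make up. A row lasts 1/10 s, in which the tool goes at most 50 mm and 8.59 degrees, less where a joint would pass 70% of its speed; a pose out of reach is approached as far as the arm can. A call with a gripper value outside its range is refused whole. OPENING is the opening in per cent of the stroke, from 0 (shut) to 100 (fully open), set as the call begins (- or left out, the last holds). The fingers move at their own pace and stop on an object; FORCE is the grip in N (left out, the last holds). Time passes only in rows, so rows that repeat a pose let the fingers close. It gives the time, the measured TCP pose, the force, the opening and the grip force at its end, in the units of the state.
- get_state(): the state, without advancing time (a new reading comes with each control period).
- snapshot(name): name is "side" or "top" or "wrist"; returns the picture (384x512x3 uint8, blue, green, red); there is no depth.
- camera_params(name): a dict with "vfov" (degrees; the focal length in pixels is half the picture's height over the tangent of half this angle, whatever the lens; pixels are square), "cx", "cy" (the principal point, pixels), "k1" (the pictures are not rectified: a ray, as slopes to the right and down, at radius r is drawn at 1 + k1 r^2 times it, then the intrinsics apply), "rvec" (rotation vector, rad) and "tvec" (3), from world to camera coordinates, as OpenCV has them. Camera axes: x right, y down, z forward; pixel columns grow to the right and rows downward; lengths in mm; the calibration is good to about 2 mm. A picture is of the moment at which its call begins: read the wrist's pose just before it. camera_params takes no time and is no camera call; for the wrist camera it gives the pose at the moment of the call.
- finish_job(): hands the job in; it is judged then, once.
Trained networks look in the newest picture that a camera, given by its name, has taken for a name from the list of things; names that differ only in an ending like _2 or _b are one class to them, and where a whole thing is asked for, a point or a joint stands for the part that bears it (a point fixed in the world has none). Each returns a list of dicts, best first, with "score" (0 to 1); they miss things now and then, are a little off and sometimes report something else, mostly with a low value. They report only what shows in the picture. A call takes as long as a camera call.
- find_in(camera, name): "location" ([column, row] in pixels, amid what is visible of it).
- place_of(camera, name): "location" ([column, row] in pixels: a listed point, or the origin of a listed thing).
The state is a dict: "time_s": time; "qpos": joint angles; "qd": joint speeds; "tau": joint torques, N m; "tcp_pos": TCP position; "tcp_rot": TCP orientation; "force": force on the tool from outside, world axes, zero at the start; "wrist_torque": the same for the moment, N m; "gripper_width": finger opening in mm; "gripper_force": force on a finger pad.
Only numpy, scipy, OpenCV 4.12 (cv2) and the standard library are available. Lean on these libraries where they do the work, as an engineer would, in place of code of your own. Each camera call takes 0.05 s, during which the arm holds its last target. There are 200 camera calls.

TASK

Close up the blue tool chest on the fitter's bench: push both of its open drawers fully home, and only then push the raised lid down until it is fully shut, because the lid locks the drawers. Push only on the outside of the drawer fronts and of the lid with the fingertips, taking hold of nothing and slamming nothing, and leave everything else on the bench as it is.

Things in the scene. Friction and masses are not known exactly. Their poses are not given: they have to be found in the camera images.
- chest: blue steel tool chest fixed to the bench, 180 mm deep (x), 280 mm wide (y), 96 mm high without its lid. Origin: centre of its underside. x points from the front (drawer side, at -90 mm) to the back (hinge side, at +90 mm), y to the left as one faces the front, z up. Two drawers side by side at the front, above them an open tray under the lid
- drawer_left (a joint): drawer opening of the left drawer, m: 0 = fully shut, grows as it comes out towards the chest's -x, stop at 0.12. Starts open 0.035 to 0.085. Stays where it is left; a push of about 3 N moves it. Above 0.5 m/s counts as slamming. Its open steel tray, behind the front plate, is not to be touched
- drawer_left_pull (a point): middle of the outer face of the aluminium pull strip of the left drawer, 52 mm above the bench; moves with the drawer, 98 mm from the chest's origin along its -x when shut. Strip: 124 mm wide, 44 to 60 mm above the bench, 8 mm proud of the blue front plate (124 mm wide, 10 to 60 mm up, 8 mm thick). Pushed shut along the chest's +x. 68 mm to the chest's +y
- drawer_right (a joint): drawer opening of the right drawer, m: 0 = fully shut, grows as it comes out towards the chest's -x, stop at 0.12. Starts open 0.035 to 0.085. Stays where it is left; a push of about 3 N moves it. Above 0.5 m/s counts as slamming. Its open steel tray, behind the front plate, is not to be touched
- drawer_right_pull (a point): middle of the outer face of the aluminium pull strip of the right drawer, 52 mm above the bench; moves with the drawer, 98 mm from the chest's origin along its -x when shut. Strip: 124 mm wide, 44 to 60 mm above the bench, 8 mm proud of the blue front plate (124 mm wide, 10 to 60 mm up, 8 mm thick). Pushed shut along the chest's +x. 68 mm to the chest's -y
- lid (a joint): angle of the lid, rad: 0 = shut and level, grows as its front edge rises, stop at 1.5. Starts at 0.65 to 1.0. A stiff hinge holds it where it is left; pressing it down near the front edge takes about 2 to 6 N. Above 3 rad/s counts as slamming
- lid_hinge (a point): middle of the lid's hinge line, at the top of the chest's back (90 mm along the chest's x from its origin, 96 mm up); the line runs along the chest's y
- lid_edge (a point): middle of the lid's free front edge, on its outer (upper) face; moves with the lid. The lid is a flat blue panel, 280 mm wide, 180 mm from hinge line to free edge, 10 mm thick; its underside lies on the hinge line's plane, so when shut its outer face is 106 mm above the bench. A grey lining on its underside is not to be touched
- vblock: loose steel V-block, 70 by 60 by about 45 mm high, standing 0.28 to 0.31 m in front of the chest's origin. Origin: centre of its underside
- square: loose fitter's square lying to the left of the chest, 100 mm stock and 90 mm blade, 18 mm high. Origin: centre of the underside of the stock
- oil: loose white oil bottle with black cap, 50 mm diameter, 110 mm high, standing behind the chest. Origin: centre of its underside
- file_a: loose file lying on the bench, octagonal wooden handle 120 mm long and 28 mm thick, steel blade 142 mm. Origin: on the bench under the end of the handle where the blade starts
- file_b: second loose file of the same kind and size
- brush: loose bench brush with wooden handle, lying flat. Origin: underside
- dial: loose dial indicator on a magnetic block (50 by 60 mm) with a post, 157 mm high in all. Origin: centre of its underside

How it is judged (in metres and radians):
On the way, in this order (a step that is already met when the one before it is completed fails the run):
1. both drawers are fully home, the lid still up (value of joint each of drawer_left, drawer_right below 0.005 m and value of joint lid above 0.3 rad), for 0.2 s.
2. the lid is fully shut, the drawers still home (value of joint each of drawer_left, drawer_right below 0.005 m and value of joint lid below 0.035 rad), for 0.2 s.
At the end, for the whole second after the job is handed in: both drawers within 5 mm of fully shut, the lid within 0.035 rad (6 mm at its edge) of shut, every loose thing within 20 mm of where it stood (all of step 2 and distance of each of vblock, square, oil, file_a, file_b, brush, dial from where it was at the start of the episode below 0.02 m); the robot touches nothing.
It fails at once if a loose thing is moved more than 20 mm or lifted (distance of any of vblock, square, oil, file_a, file_b, brush, dial from where it was at the start of the episode above 0.02 m).
It fails at once if the fingers take hold inside a drawer or under the lid (more than 1 N on a drawer's inside or the lid's lining) (contact force between the fingers and lid_c1 above 1 N or contact force between the fingers and drawer_left_c2 above 1 N or contact force between the fingers and drawer_left_c3 above 1 N or contact force between the fingers and drawer_left_c4 above 1 N or contact force between the fingers and drawer_left_c5 above 1 N or contact force between the fingers and drawer_left_c6 above 1 N or contact force between the fingers and drawer_right_c2 above 1 N or contact force between the fingers and drawer_right_c3 above 1 N or contact force between the fingers and drawer_right_c4 above 1 N or contact force between the fingers and drawer_right_c5 above 1 N or contact force between the fingers and drawer_right_c6 above 1 N).
It fails at once if a drawer is slammed (faster than 0.5 m/s) or the lid is slammed (faster than 3 rad/s) (velocity of joint any of drawer_left, drawer_right below -0.5 m/s or velocity of joint lid below -3 rad/s).
It also fails if it takes over 58 s, if anything falls off the work surface, if the arm or the gripper's body presses on something with over 40 N, if the wrist force passes 120 N, or if a joint passes its speed limit or range.

## Working session

There is one attempt and no reset: what is moved stays moved. The work goes in short steps, Python scripts to look and compute and a shell command to move; the robot and the scene stay as the last step left them, time stands still between calls to the robot, and variables do not carry over. Pictures are saved under pics/ and viewed, at most 10 in all, crops included, and the job is handed in when it is done.

```bash
mkdir -p pics; ls; cat > h.py <<'E'
from cell import *
import numpy as np, cv2
def cam(n):
    p=camera_params(n); f=192/np.tan(np.radians(p['vfov'])/2)
    R=cv2.Rodrigues(np.array(p['rvec'],float))[0]; t=np.array(p['tvec'],float).ravel()
    return p,f,R,t
def ray(c,uv):
    p,f,R,t=c
    d=np.array([(uv[0]-p['cx'])/f,(uv[1]-p['cy'])/f]); s=d.copy()
    for _ in range(30): s=d/(1+p['k1']*(s@s))
    return -R.T@t, R.T@np.array([s[0],s[1],1])
def atz(c,uv,z):
    o,d=ray(c,uv); return o+d*(z-o[2])/d[2]
def proj(c,P):
    p,f,R,t=c; q=R@np.array(P,float)+t; s=q[:2]/q[2]; s=s*(1+p['k1']*(s@s))
    return s*f+[p['cx'],p['cy']]
E
python3 - <<'E'
from h import *
names=["chest","drawer_left_pull","drawer_right_pull","lid_hinge","lid_edge","vblock","square","oil","file_a","brush","dial"]
Z=dict(drawer_left_pull=52,drawer_right_pull=52,lid_hinge=96)
ims=[]
for n in ["top","side"]:
    im=snapshot(n).copy(); c=cam(n); print(n,-c[2].T@c[3])
    for m in names:
        for r in place_of(n,m)[:2]:
            if r['score']<.3: continue
            u=r['location']; print(m,round(r['score'],2),np.round(u),np.round(atz(c,u,Z.get(m,0))[:2]) if m!='lid_edge' else '')
    cv2.imwrite(f'pics/{n}0.png',im)
print(get_state()['time_s'],get_state()['tcp_rot'])
E
```

```text
pics
top [ 479.45138007  -76.24551185 1267.40567535]
chest 0.66 [177. 176.] [633. 214.]
chest 0.48 [212. 213.] [507.  84.]
drawer_left_pull 0.92 [214. 214.] [503.  73.]
drawer_right_pull 0.74 [222. 171.] [647.  49.]
lid_hinge 0.65 [146. 164.] [660. 296.]
lid_hinge 0.47 [146. 152.] [702. 297.]
lid_edge 0.87 [166. 168.] 
lid_edge 0.53 [176. 178.] 
vblock 0.86 [258. 210.] [520. -78.]
square 0.65 [163. 236.] [421. 254.]
oil 0.73 [144. 151.] [723. 337.]
oil 0.62 [214. 213.] [507.  77.]
file_a 0.73 [326. 224.] [ 475. -313.]
file_a 0.71 [346. 226.] [ 471. -385.]
brush 0.86 [371. 246.] [ 401. -470.]
dial 0.75 [331. 151.] [ 734. -330.]
dial 0.41 [370. 245.] [ 405. -467.]
side [265.00119419 569.57735196 754.36582694]
drawer_left_pull 0.71 [246. 241.] [512.  73.]
drawer_right_pull 0.97 [200. 218.] [650.  52.]
lid_hinge 0.85 [134. 279.] [670. 287.]
lid_edge 0.67 [168. 206.] 
vblock 0.55 [264. 212.] [526. -78.]
square 0.82 [244. 329.] [437. 253.]
square 0.66 [111. 306.] [734. 326.]
file_a 0.97 [306. 165.] [ 484. -318.]
file_a 0.95 [311. 157.] [ 481. -364.]
brush 0.69 [342. 144.] [ 402. -470.]
dial 0.65 [234. 147.] [ 733. -314.]
dial 0.45 [340. 142.] [ 410. -479.]
1.2 [ 9.87085515e-01  1.60194210e-01 -7.75699883e-06  1.50728835e-05]
```

```bash
python3 - <<'E'
import cv2
a=cv2.imread('pics/top0.png')[110:290,100:300]; cv2.imwrite('pics/top0c.png',cv2.resize(a,None,fx=3.3,fy=3.3,interpolation=2))
a=cv2.imread('pics/side0.png')[110:350,80:370]; cv2.imwrite('pics/side0c.png',cv2.resize(a,None,fx=2.5,fy=2.5,interpolation=2))
E
```

```text
(no output)
```

View pics/top0c.png

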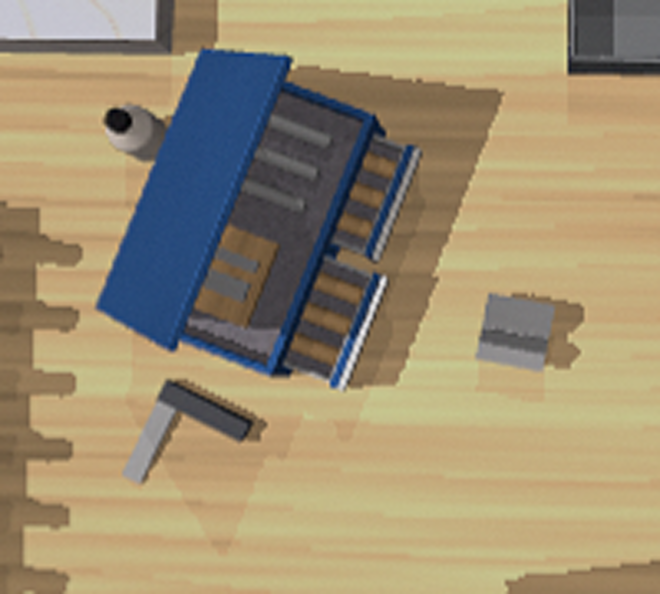

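View pics/side0c.png

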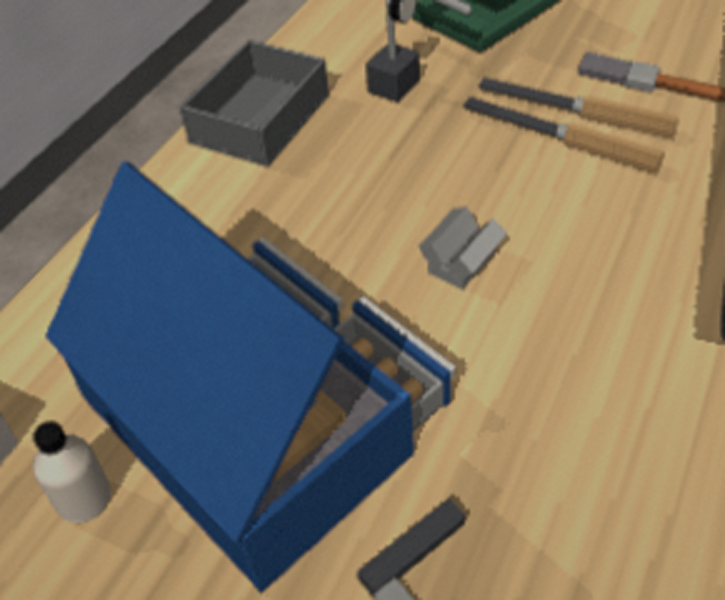

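The top view shows the chest turned, with its front facing image right. The strips run (216,194)-(203,228) for the left drawer and (227,155)-(214,189) for the right. The lid spans (188,128), (153,216), (130,203) and (162,125), and the V-block is at (256,210). The side view agrees: lid free edge (130,175)-(216,248), left wall front-top corner (244,267). I'll fit the whole chest model to these corners.

```bash
cat > fit.py <<'E'
from h import *
from scipy.optimize import least_squares
def W(p,q):
    c,s=np.cos(p[2]),np.sin(p[2]); return np.array([p[0]+c*q[0]-s*q[1],p[1]+s*q[0]+c*q[1],q[2]])
def lid(a,r,y,t=10): return [90-r*np.cos(a)+t*np.sin(a),y,96+r*np.sin(a)+t*np.cos(a)]
def pts(p):
    l,r,a=p[3]*1e3,p[4]*1e3,p[5]
    T=lambda u,v:np.array([100+u/3.3,110+v/3.3]); S=lambda u,v:np.array([80+u/2.5,110+v/2.5])
    return [('top',[-90,-140,96],T(383,120)),('top',[-90,140,96],T(278,374)),
    ('top',[-98-l,6,60],T(385,277)),('top',[-98-l,130,60],T(341,388)),
    ('top',[-98-r,-130,60],T(420,148)),('top',[-98-r,-6,60],T(375,260)),
    ('top',lid(a,180,-140),T(290,57)),('top',lid(a,180,140),T(175,350)),
    ('top',lid(a,0,-140),T(205,48)),('top',lid(a,0,140),T(98,307)),
    ('side',lid(a,180,-140),S(125,163)),('side',lid(a,180,140),S(340,344)),
    ('side',lid(a,0,-140),S(48,335)),('side',lid(a,0,140),S(240,533)),
    ('side',[-90,140,96],S(411,393)),('side',[90,140,0],S(262,590)),('side',[-90,140,0],S(411,455)),
    ('side',[-98-l,6,60],S(365,300)),('side',[-98-l,130,60],S(455,370)),
    ('side',[-82-r,-130,60],S(254,241)),('side',[-82-r,-6,60],S(337,298))]
C={n:cam(n) for n in('top','side')}
res=lambda p:np.concatenate([proj(C[n],W(p,q))-u for n,q,u in pts(p)])
if __name__=='__main__':
    best=min((least_squares(res,[600,170,th,.06,.06,.8],loss='soft_l1',x_scale=[100,100,1,.05,.05,.5]) for th in(0.8,1.2,1.6,2)),key=lambda s:s.cost)
    p=best.x; print(p.round(4),best.cost); print(res(p).reshape(-1,2).round(1).tolist())
    c,s=np.cos(p[2]),np.sin(p[2])
    print('xaxis',c,s)
    print('L pull',W(p,[-98-p[3]*1e3,68,52]),'shut',W(p,[-98,68,52]));print('R',W(p,[-98-p[4]*1e3,-68,52]),'shut',W(p,[-98,-68,52]))
    print('lid edge',W(p,lid(p[5],180,0)),'lid shut',W(p,lid(0,180,0)),'hinge',W(p,[90,0,96]))
    print('vblock in chest', np.array([[c,s],[-s,c]])@(np.array([523,-78])-p[:2]))
E
python3 fit.py
```

```text
[6.30069e+02 2.03709e+02 1.21630e+00 5.36000e-02 4.23000e-02 8.35400e-01] 21.528240092475947
[[-1.4, -2.0], [-1.7, 0.4], [0.1, -0.8], [-0.4, 0.1], [1.3, -0.2], [1.3, -0.1], [-0.1, -1.2], [-2.0, -0.6], [-0.2, -0.8], [-0.5, -0.4], [0.9, -2.0], [1.1, -2.7], [0.3, -0.5], [-1.2, 3.2], [1.5, 0.3], [1.0, 0.6], [2.6, -0.6], [-0.7, -1.1], [0.2, -0.4], [0.7, 0.7], [-1.1, 3.4]]
xaxis 0.3470939646086605 0.9378303576512342
L pull [513.66399779  85.10091374  52.        ] shut [532.2813367  135.40402294  52.        ]
R [645.13463693  48.50320599  52.        ] shut [659.82626534  88.19924376  52.        ]
lid edge [621.96678313 181.81720193 236.19042946] lid shut [598.83055273 119.30427621 106.        ] hinge [661.30746636 288.11374059  96.        ]
vblock in chest [-301.35826711    2.63307093]
```

```bash
python3 -m pendant '[[[0.02,0.023,0],0.05],[[0.057,0.066,0],0.13],[[0.095,0.11,0],0.21],[[0.133,0.154,0],0.29],[[0.171,0.198,0],0.37],[[0.209,0.243,0],0.45],[[0.247,0.287,0],0.53],[[0.285,0.331,0],0.61],[[0.323,0.375,0],0.69],[[0.361,0.419,0],0.77],[[0.4,0.464,0],0.84],[[0.43,0.5,0],0.894]]' 0 30; python3 -c "
import cell;print(getattr(cell,'grasp_offset',None));s=cell.get_state();print(s)"
```

```text
time_s: 2.4
tcp_pos: [553.9, -80.0, 231.5]
tcp_rot: [0.82, 0.572, 0.0, 0.0]
force: [-0.1, -0.6, 0.7]
gripper_width: -0.1
gripper_force: 0.0
-18.700000000000003
{'time_s': 2.4, 'qpos': array([-3.42702827e-01,  2.75361455e-01,  1.51186156e+00, -1.36548945e-04,
        1.35374139e+00,  9.51745229e-03]), 'qd': array([ 0.87839328,  0.45513513, -0.61102669, -0.00729464,  0.1460062 ,
        0.35343317]), 'tau': array([ -2.0359721 , -49.03863072, -26.18059874,   0.27405993,
         0.128515  ,  -0.55234987]), 'tcp_pos': array([553.8777424 , -80.02227581, 231.51380335]), 'tcp_rot': array([8.20047233e-01, 5.72295756e-01, 1.27898894e-04, 2.94554338e-04]), 'force': array([-0.13569004, -0.6211383 ,  0.73868851]), 'wrist_torque': array([-0.03259461, -0.00979951, -0.00478751]), 'gripper_force': 0.0, 'gripper_width': -0.09978518760963687}
```

```bash
python3 -m pendant '[[[0,0,0],0],[[0,0,0],0],[[0,0,0],0]]'; python3 - <<'E'
from h import *
im=snapshot('side').copy(); cv2.imwrite('pics/s1.png',im)
for m in('drawer_right_pull','drawer_left_pull'):
    r=place_of('side',m); print(m,r[0]['score'],atz(cam('side'),r[0]['location'],52)) if r else 0
E
```

```text
time_s: 2.7
tcp_pos: [552.1, -82.5, 231.1]
tcp_rot: [0.821, 0.571, -0.0, -0.0]
force: [-0.3, -0.3, 0.3]
gripper_width: -0.2
gripper_force: 0.0
drawer_right_pull 0.63 [639.17556786  51.87416966  52.        ]
drawer_left_pull 0.85 [510.70929683  77.12175729  52.        ]
```

View pics/s1.png

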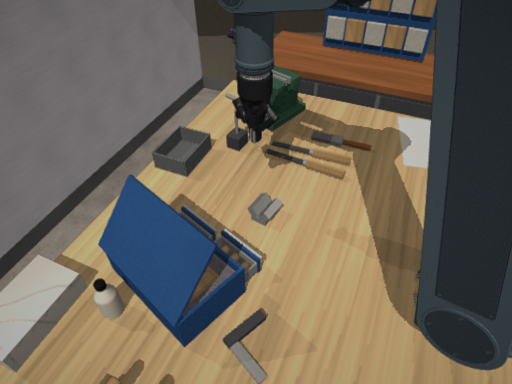

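The arm is over the bench near (255,135) and clear of the chest; lid, drawers and loose things look unchanged. Next I move in front of the right pull and descend.

```bash
python3 -m pendant '[[[0.02,0.022,0],0],[[0.05,0.057,0],0],[[0.0775,0.089,0],0],[[0.0775,0.089,-0.02],0],[[0.0775,0.089,-0.05],0],[[0.0775,0.089,-0.08],0],[[0.0775,0.089,-0.11],0],[[0.0775,0.089,-0.14],0],[[0.0775,0.089,-0.165],0],[[0.0775,0.089,-0.18],0],[[0.0775,0.089,-0.185],0],[[0.0775,0.089,-0.185],0]]'; python3 - <<'E'
from h import *
c=cam('wrist');cv2.imwrite('pics/w1.png',snapshot('wrist'))
for m in('drawer_right_pull','drawer_left_pull'):
    r=place_of('wrist',m); print(m,[(x['score'],atz(c,x['location'],52)) for x in r[:2]])
E
```

```text
time_s: 4.05
tcp_pos: [630.2, 6.5, 46.2]
tcp_rot: [0.821, 0.571, -0.0, -0.0]
force: [-0.1, -0.4, -0.4]
gripper_width: 0.1
gripper_force: 0.0
drawer_right_pull [(0.79, array([647.83444755,  50.69292871,  52.        ]))]
drawer_left_pull [(0.21, array([647.20491807,  50.92750596,  52.        ]))]
```

View pics/w1.png

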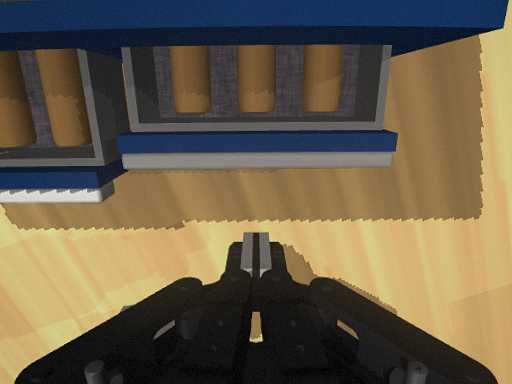

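The right strip spans (122..392,160), square to the fingertip at (257,235) and centred on it. Pushing along chest +x (0.347, 0.938).

```bash
python3 -m pendant '[[[0.0042,0.0113,0],0],[[0.0076,0.0206,0],0],[[0.0097,0.0263,0],0],[[0.0118,0.0319,0],0],[[0.0139,0.0375,0],0],[[0.0160,0.0431,0],0],[[0.0180,0.0488,0],0],[[0.0201,0.0544,0],0],[[0.0222,0.06,0],0],[[0.0236,0.0638,0],0],[[0.0243,0.0656,0],0],[[0.0243,0.0656,0],0]]'
```

```text
time_s: 5.4
tcp_pos: [654.8, 73.3, 46.2]
tcp_rot: [0.821, 0.571, 0.0, -0.0]
force: [0.3, -0.2, 0.2]
gripper_width: 0.3
gripper_force: 0.0
```

```bash
python3 -m pendant '[[[0.0007,0.0019,0],0],[[0.0014,0.0038,0],0],[[0.0021,0.0056,0],0],[[0.0021,0.0056,0],0]]'; python3 - <<'E'
from h import *
cv2.imwrite('pics/w2.png',snapshot('wrist'));print(get_state()['force'])
E
```

```text
time_s: 5.8
tcp_pos: [656.8, 78.5, 46.2]
tcp_rot: [0.821, 0.571, 0.0, -0.0]
force: [-0.4, -0.4, 0.0]
gripper_width: 0.1
gripper_force: 0.5
[-0.35905706 -0.5385358  -1.05789973]
```

View pics/w2.png

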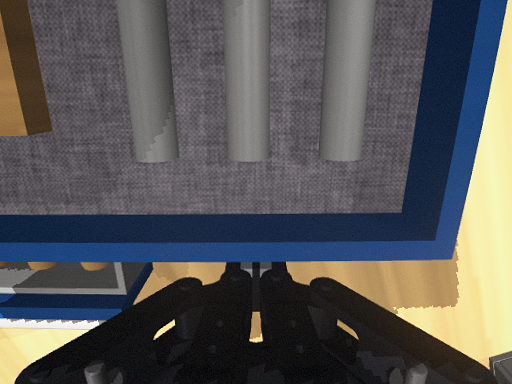

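The right drawer front is hidden under the chest rim (row 250), so it is nearly home. I keep going in small steps until the force rises.

```bash
python3 -m pendant '[[[0.0007,0.0019,0],0],[[0.0014,0.0038,0],0],[[0.0014,0.0038,0],0]]';python3 -m pendant '[[[0.0007,0.0019,0],0],[[0.0014,0.0038,0],0],[[0.0014,0.0038,0],0]]'
```

```text
time_s: 6.15
tcp_pos: [657.8, 81.4, 46.2]
tcp_rot: [0.821, 0.571, -0.001, 0.0]
force: [-2.1, -3.6, 0.5]
gripper_width: -0.1
gripper_force: 2.4
time_s: 6.45
tcp_pos: [657.8, 81.5, 46.3]
tcp_rot: [0.821, 0.571, -0.004, 0.002]
force: [-7.0, -16.2, 4.1]
gripper_width: 0.1
gripper_force: 8.8
```

The arm stalled at 17 N, so the right drawer is home. Now I back off and shift across to the left drawer.

```bash
python3 -m pendant '[[[-0.004,-0.011,0],0],[[-0.011,-0.03,0],0],[[-0.019,-0.052,0],0],[[-0.027,-0.073,0],0],[[-0.0305,-0.083,0],0],[[-0.05,-0.076,0],0],[[-0.075,-0.067,0],0],[[-0.1,-0.058,0],0],[[-0.125,-0.048,0],0],[[-0.145,-0.041,0],0],[[-0.158,-0.036,0],0],[[-0.158,-0.036,0],0]]'; python3 - <<'E'
from h import *
c=cam('wrist');cv2.imwrite('pics/w3.png',snapshot('wrist'))
for m in('drawer_right_pull','drawer_left_pull'):
    r=place_of('wrist',m); print(m,[(x['score'],x['location'],atz(c,x['location'],52)) for x in r[:2]])
E
```

```text
time_s: 7.65
tcp_pos: [499.8, 51.3, 46.4]
tcp_rot: [0.821, 0.572, -0.0, -0.001]
force: [0.5, 0.3, -0.2]
gripper_width: 0.0
gripper_force: 0.0
drawer_right_pull []
drawer_left_pull [(0.84, [263.0, 190.7], array([515.39106251,  81.94307313,  52.        ]))]
```

View pics/w3.png

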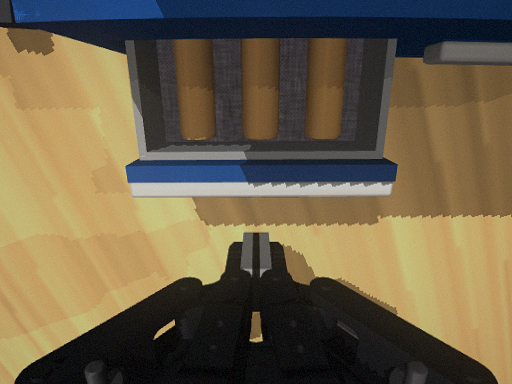

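The left strip is centred, spanning (132..393,190), and the right strip shows shut at top right. I push 76 mm, then feel for the stop.

```bash
python3 -m pendant '[[[0.0035,0.0094,0],0],[[0.0069,0.0188,0],0],[[0.0090,0.0244,0],0],[[0.0115,0.031,0],0],[[0.0139,0.0375,0],0],[[0.0163,0.044,0],0],[[0.0187,0.0507,0],0],[[0.0212,0.0572,0],0],[[0.0233,0.0629,0],0],[[0.0250,0.0675,0],0],[[0.0264,0.0713,0],0],[[0.0264,0.0713,0],0]]'
python3 -m pendant '[[[0.0007,0.0019,0],0],[[0.0014,0.0038,0],0],[[0.0021,0.0056,0],0],[[0.0028,0.0075,0],0],[[0.0028,0.0075,0],0]]'
python3 -m pendant '[[[0.0007,0.0019,0],0],[[0.0014,0.0038,0],0],[[0.0014,0.0038,0],0]]'
```

```text
time_s: 9.0
tcp_pos: [527.6, 122.1, 46.2]
tcp_rot: [0.821, 0.571, 0.0, -0.0]
force: [-0.1, -0.1, -0.0]
gripper_width: 0.2
gripper_force: 0.0
time_s: 9.5
tcp_pos: [529.7, 128.0, 46.2]
tcp_rot: [0.821, 0.571, -0.001, 0.0]
force: [-3.5, -5.8, 3.2]
gripper_width: -0.1
gripper_force: 3.2
time_s: 9.8
tcp_pos: [529.6, 128.1, 46.2]
tcp_rot: [0.82, 0.572, -0.004, 0.001]
force: [-7.3, -20.9, 7.9]
gripper_width: 0.1
gripper_force: 11.3
```

Left drawer is home too (22 N at the stop). Backing off and rising clear of the lid.

```bash
python3 -m pendant '[[[-0.004,-0.011,0],0],[[-0.011,-0.03,0],0],[[-0.019,-0.05,0],0],[[-0.022,-0.06,0.02],0],[[-0.022,-0.06,0.055],0],[[-0.022,-0.06,0.095],0],[[-0.022,-0.06,0.135],0],[[-0.022,-0.06,0.175],0],[[-0.022,-0.06,0.215],0],[[-0.022,-0.06,0.25],0],[[-0.022,-0.06,0.27],0],[[-0.022,-0.06,0.27],0]]'
python3 - <<'E'
from h import *
from fit import *
c=cam('side');cv2.imwrite('pics/s3.png',snapshot('side'))
r=place_of('side','lid_edge'); print(r[:1], proj(c,W([630.07,203.7,1.2163],lid(.835,180,0))))
r=place_of('top','lid_edge') if snapshot('top') is not None else 0; print(r[:2], proj(cam('top'),W([630.07,203.7,1.2163],lid(.835,180,0))))
E
```

```text
time_s: 11.0
tcp_pos: [511.8, 72.8, 319.9]
tcp_rot: [0.821, 0.571, 0.003, 0.002]
force: [0.2, -0.4, 0.4]
gripper_width: 0.0
gripper_force: 0.0
[{'location': [170.2, 207.2], 'score': 0.86}] [169.48398929 205.41144525]
[{'location': [165.4, 170.0], 'score': 0.83}] [169.57533959 170.39458953]
```

View pics/s3.png

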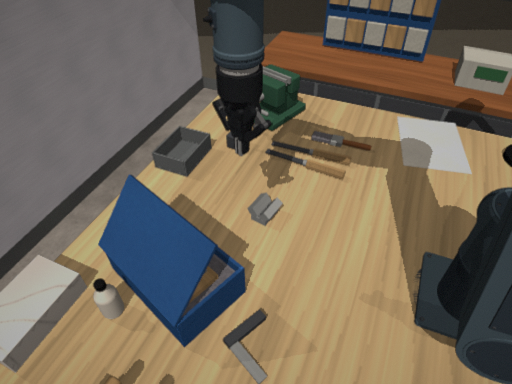

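The side view shows both drawers inside the chest, the lid still up, and all loose things in place. The lid edge at (170,207) agrees with the fit. Now I hover behind and above the edge.

```bash
python3 -m pendant '[[[0.015,0.016,0],0],[[0.04,0.043,0],0],[[0.065,0.07,0],0],[[0.09,0.097,0],0],[[0.108,0.117,0],0],[[0.1165,0.126,0],0],[[0.1165,0.126,-0.015],0],[[0.1165,0.126,-0.035],0],[[0.1165,0.126,-0.055],0],[[0.1165,0.126,-0.07],0],[[0.1165,0.126,-0.075],0],[[0.1165,0.126,-0.075],0]]'; python3 -c "
from h import *
from fit import W,lid
cv2.imwrite('pics/w4.png',snapshot('wrist'))
p=[630.07,203.7,1.2163]
for a in np.linspace(.9,-.02,12):
  q=lid(a,165,0); print(round(a,2),(W(p,[q[0]+7*np.cos(a),0,q[2]])-[628.3,199,245]).round(1))"
```

```text
time_s: 12.4
tcp_pos: [625.6, 198.5, 239.2]
tcp_rot: [0.821, 0.571, -0.002, -0.001]
force: [-0.3, 0.4, 0.2]
gripper_width: -0.0
gripper_force: 0.0
0.9 [  1.6   4.3 -13.5]
0.82 [ -2.   -5.5 -21.9]
0.73 [ -5.4 -14.8 -31.2]
0.65 [ -8.6 -23.3 -41.3]
0.57 [-11.4 -31.  -52.1]
0.48 [-14.  -37.9 -63.7]
0.4 [-16.2 -43.8 -75.8]
0.31 [-18.1 -48.9 -88.4]
0.23 [ -19.6  -53.  -101.5]
0.15 [ -20.7  -56.1 -114.9]
0.06 [ -21.5  -58.2 -128.5]
-0.02 [ -21.9  -59.2 -142.3]
```

View pics/w4.png

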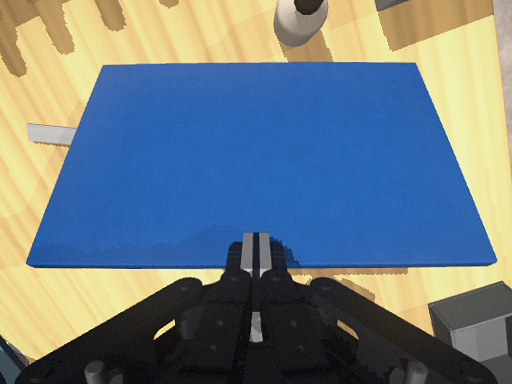

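The tip at (257,235) is over the outer face, just behind the free edge (row 265). I start the press along the hinge arc.

```bash
python3 -m pendant '[[[0.0017,0.004,-0.006],0],[[0.0018,0.002,-0.013],0],[[0.002,-0.002,-0.02],0],[[0.0005,-0.006,-0.0245],0],[[-0.0014,-0.011,-0.029],0],[[-0.003,-0.015,-0.034],0],[[-0.0045,-0.019,-0.0385],0],[[-0.006,-0.0225,-0.0435],0],[[-0.0072,-0.0265,-0.049],0],[[-0.0072,-0.0265,-0.049],0]]'; python3 -c "
from h import *
cv2.imwrite('pics/w5.png',snapshot('wrist'))"
```

```text
time_s: 13.45
tcp_pos: [618.5, 171.1, 191.2]
tcp_rot: [0.821, 0.571, -0.001, -0.0]
force: [0.5, 0.3, -0.1]
gripper_width: 0.1
gripper_force: 0.0
```

View pics/w5.png

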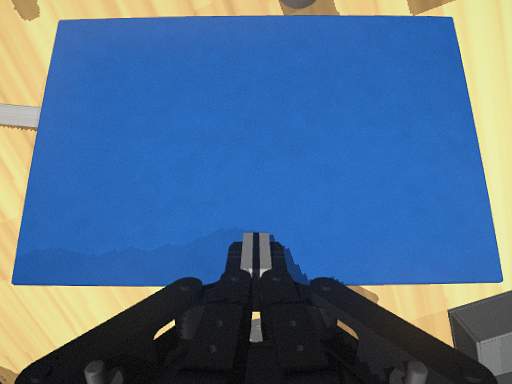

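The lid is following down, with the tip well inside its edge (row 285). Continuing the arc.

```bash
python3 -m pendant '[[[-0.0013,-0.003,-0.0055],0],[[-0.0026,-0.0065,-0.011],0],[[-0.0037,-0.0095,-0.017],0],[[-0.0048,-0.0125,-0.023],0],[[-0.0065,-0.0175,-0.035],0],[[-0.0078,-0.0215,-0.048],0],[[-0.0091,-0.0245,-0.061],0],[[-0.0096,-0.026,-0.069],0],[[-0.0098,-0.0265,-0.075],0],[[-0.01,-0.027,-0.08],0],[[-0.01,-0.027,-0.082],0],[[-0.01,-0.027,-0.082],0]]'
python3 -m pendant '[[[0,0,-0.002],0],[[0,0,-0.004],0],[[0,0,-0.004],0]]'
```

```text
time_s: 14.7
tcp_pos: [609.1, 145.3, 110.0]
tcp_rot: [0.821, 0.571, -0.0, -0.0]
force: [0.3, -0.3, -0.6]
gripper_width: 0.1
gripper_force: 0.0
time_s: 15.0
tcp_pos: [609.4, 145.2, 106.3]
tcp_rot: [0.821, 0.571, 0.0, 0.0]
force: [0.0, -0.3, -1.0]
gripper_width: 0.2
gripper_force: 0.0
```

```bash
python3 -m pendant '[[[0,0,-0.002],0],[[0,0,-0.003],0],[[0,0,-0.003],0]]'
python3 -m pendant '[[[0,0,-0.001],0],[[0,0,-0.002],0],[[0,0,-0.002],0],[[0,0,-0.002],0]]'
```

```text
time_s: 15.3
tcp_pos: [609.6, 145.2, 105.9]
tcp_rot: [0.821, 0.571, 0.001, 0.001]
force: [-4.9, -1.0, 14.5]
gripper_width: -0.2
gripper_force: 7.4
time_s: 15.7
tcp_pos: [609.6, 145.2, 105.8]
tcp_rot: [0.821, 0.571, 0.001, 0.001]
force: [-10.2, -0.7, 24.8]
gripper_width: -0.2
gripper_force: 12.6
```

The arm stalled at z = 105.8 mm with 25 N, which matches the shut lid face at 106 mm. Lifting off straight up and checking.

```bash
python3 -m pendant '[[[0,0,0.01],0],[[0,0,0.03],0],[[0,0,0.06],0],[[0,0,0.1],0],[[0,0,0.14],0],[[0,-0.03,0.16],0],[[0,-0.07,0.17],0],[[0,-0.11,0.17],0],[[0,-0.15,0.17],0],[[0,-0.18,0.17],0],[[0,-0.2,0.17],0],[[0,-0.2,0.17],0]]'
python3 - <<'E'
from h import *
a=snapshot('side')[100:384,80:360];b=snapshot('top')[100:300,100:300]
b=cv2.resize(b,(400,400));a=cv2.resize(a,(394,400))
cv2.imwrite('pics/end.png',np.hstack([a,b]))
E
```

```text
time_s: 16.9
tcp_pos: [609.3, -57.9, 271.0]
tcp_rot: [0.822, 0.57, -0.0, 0.0]
force: [1.0, 1.2, -0.3]
gripper_width: -0.1
gripper_force: 0.0
```

View pics/end.png

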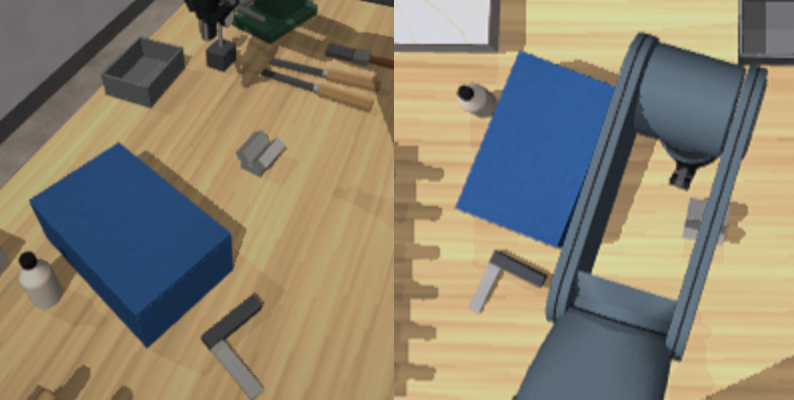

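The lid is flat and shut, no drawer protrudes, and the square, bottle, V-block and files stand where they were. The arm is clear.

```bash
python3 -c "
from cell import *
print(finish_job())"
```

```text
the job is handed in; nothing more can be done
None
```

Both drawers were pushed fully home, then the lid was pressed shut, the final pictures showed nothing else disturbed, and the job is handed in at about 17 s (no verdict was returned).

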